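# Dust the proof printer's glass with the velvet block

## Robot

A 7-joint arm with a two-finger parallel gripper is mounted at the origin on the work surface. World frame = base frame: x ahead of the robot, y to its left, z up, the work surface at z = 0. Lengths are in m, angles in rad, forces in N, time in s.
With the tool pointing down it reaches from about 0.4 to 0.85 m from the base axis. Payload 10.4 kg.
Tool frame: the origin (TCP) lies midway between the tips of the shut fingers; the grasp point (between the pads) lies 19 mm behind it; z points along the fingers, y is the line along which they close (so a half turn about z gives the same grasp; the last joint's range is limited). The gripper opens to 87 mm and grips with 3 to 60 N. Pads are 19 mm wide; open, the fingers measure 117 mm over their backs; the gripper's body (75 mm by 190 mm) begins 51 mm behind the grasp point.
Start: joints at [-0.023, 0.332, -0.065, 1.46, 0.022, 1.35, -0.088], TCP at [0.625, 0, 0.198] pointing down, gripper open.
Joint ranges: [-2.6, 2.6], [-0.5, 2.12], [-1.47, 1.34], [0.16, 2.42], [-1.27, 4.41], [0.06, 2.06], [-2.6, 2.6]. Speed limits (rad/s): [2.22, 2.22, 2.79, 2.79, 3.14, 3.14, 3.14].

## Interface

Orientations are given as a unit quaternion [x, y, z, w].
In Python, from bench import r gives the robot as it stands.
- The arm moves only by the tool arm_command, never from a script. Its argument "moves" is one flat list of numbers, 4 for each row, row after row: the shift along the tool's x, y, z in cm, then the turn about the tool's z in degrees. A call has 1 to 12 rows; each row shifts and turns the commanded pose from where the row before left it, along the tool's axes as they then stand; what a row does not reach is not made up. A row lasts 1/12 s, in which the tool goes at most 41.7 mm and 7.16 degrees, less where a joint would pass 70% of its speed; a pose out of reach is approached as far as the arm can. A call with a gripper value outside its range is refused whole. "fingers" is the opening in per cent of the stroke, from 0 (shut) to 100 (fully open), set as the call begins (left out, the last holds). The fingers move at their own pace and stop on an object; "squeeze" is the grip in N (left out, the last holds). Time passes only in rows, so rows that do not move let the fingers close. It gives the time, the measured TCP pose, the force, the opening and the grip force at its end, in the units of the state.
- r.read_state(): the state, without advancing time (a new reading comes with each control period).
- r.camera(name): name is "scene" or "side" or "wrist"; returns the picture (400x640x3 uint8, red, green, blue); there is no depth.
- r.camera_info(name): a dict with "fx", "fy", "cx", "cy" (pixels), "origin" and "attitude" of the camera in the world. Camera axes: x right, y up, looking along -z (the intrinsics and any distortion apply to the point x, -y, -z); pixel columns grow to the right and rows downward; lengths in m; the calibration is good to about 2 mm. A picture is of the moment at which its call begins: read the wrist's pose just before it. camera_info takes no time and is no camera call; for the wrist camera it gives the pose at the moment of the call.
- r.close_job(): hands the job in; it is judged then, once.
The state is a dict: "time": time; "joint_positions": joint angles; "joint_vel": joint speeds; "joint_torque": joint torques, N m; "ee_pos": TCP position; "eef_rot": TCP orientation; "ft_force": force on the tool from outside, world axes, zero at the start; "torque": the same for the moment, N m; "width": finger opening in m; "grip_force": force on a finger pad.
Only numpy, scipy, OpenCV 4.12 (cv2) and the standard library are available. Lean on these libraries where they do the work, as an engineer would, in place of code of your own. Each camera call takes 0.05 s, during which the arm holds its last target. There are 200 camera calls.

## Task

Take the blue velvet cleaning block (not the orange abrasive one, which you leave where it is) and wipe the glass of the strip proof printer along its middle, from the red end to the aluminium dust gutter, with the block's long side across the glass and flat on it. Press steadily the whole way so that the sprung glass stays sunk about half of its 10 mm travel, never down to its stop. Then put the block down upright in the middle of the cork mat and let go.

Things in the scene. Friction and masses are not known exactly. Their poses are not given: they have to be found in the camera images.
- velvet_grip (a point): Centre of the upright square pale-wood handle (30 x 30 mm, 48 tall) of the blue velvet block: a blue slab 44 x 100 x 24 mm (x, y, z), handle amid its top, 72 mm tall in all, about 180 g. Point on the handle's axis, 48 mm above the underside, 24 below the top. x along the slab's short side, y along its long side, z up. Stands on the bench (z = 0); either pair of handle faces can be gripped.
- glass_mid (a point): Centre of the top face of the glass, 260 (x) x 120 (y) mm, pale with a row of grey frames, on a black fixed base. +x points from the red end to the aluminium gutter, z up. At rest 46 mm above the bench; stays level and sinks up to 10 mm on springs: gives at about 3 N, then 0.9 N per mm; rises when let go. Base, red end and gutter stay lower than the glass even when fully down.
- mat_top (a point): Centre of the top of the cork mat, 130 x 100 mm, 4 mm thick, fixed on the bench; top face 4 mm above the bench.
- abrasive_grip (a point): Centre of the handle of the other block, same shape and size but orange with a black gritty underside; it would scratch glass: leave it where it is. Point 48 mm above its underside. A small black film can with a grey lid (34 mm across, 52 mm tall) also stands loose nearby.
Things that resemble listed ones, but are neither listed nor needed, are in the scene too. Of the things shaped like the part that bears velvet_grip, the blue one is meant. There is more than one size of the part that bears mat_top; the job needs the middle-sized.

How it is judged:
By the outcome, as a careful person would: the job done as asked, in the order asked, and still so for the second after the job is handed in, with the robot touching nothing.
It also fails if it takes over 54 s, if anything falls off the work surface, if the arm or the gripper's body presses on something with over 40 N, if the wrist force passes 120 N, or if a joint passes its speed limit or range.

## Working session

There is one attempt and no reset: what is moved stays moved. The work goes in short steps, Python scripts to look and compute and a tool call to move; the robot and the scene stay as the last step left them, time stands still between calls to the robot, and variables do not carry over. Pictures are saved under pics/ and viewed, at most 10 in all, crops included, and the job is handed in when it is done.

Besides the shell and the picture viewer there is one more tool, called after ">>>" as name(argument=value, ...), one argument or row to a line, values as JSON. arm_command: Moves the arm, as the interface text tells. Its arguments: {"type":"object","properties":{"moves":{"type":"array"},"fingers":{"type":"number"},"squeeze":{"type":"number"}},"required":["moves"]}

```bash
mkdir -p pics
cat > h.py <<'E'
import numpy as np, cv2
from bench import r
from scipy.spatial.transform import Rotation as R
def info(n):
    i=r.camera_info(n); a=np.array(i["attitude"],float)
    M=a if a.shape==(3,3) else R.from_quat(a).as_matrix()
    return i,M,np.array(i["origin"])
def pix2w(n,u,v,z,I=None):
    i,M,o=I or info(n)
    k=i.get("distortion"); 
    d=M@np.array([(u-i["cx"])/i["fx"],-(v-i["cy"])/i["fy"],-1])
    return o+d*(z-o[2])/d[2]
def snap(n,f):
    p=r.camera(n); cv2.imwrite("pics/"+f,p[:,:,::-1]); return p
E
python3 - <<'E'
from h import *
for n in("scene","side","wrist"): print(r.camera_info(n))
snap("scene","a.png");snap("side","b.png");snap("wrist","c.png")
s=r.read_state();print(s)
E
```

```text
{'fx': 439.19134667176866, 'fy': 439.19134667176866, 'cx': 319.64868197301763, 'cy': 209.5594716902183, 'origin': array([1.18938379, 0.42991025, 1.32797415]), 'attitude': array([0.14812398, 0.26345111, 0.82351244, 0.48008339])}
{'fx': 463.82063711122356, 'fy': 463.82063711122356, 'cx': 314.9469367488135, 'cy': 194.3724733203535, 'origin': array([-0.55475591,  0.95590032,  0.86150605]), 'attitude': array([-0.18941967,  0.45855164,  0.79853513, -0.34086982])}
{'fx': 348.04022148926117, 'fy': 348.04022148926117, 'cx': 318.09649398081496, 'cy': 194.11397446560932, 'origin': array([0.62426248, 0.07598325, 0.38326447]), 'attitude': array([-1.43202826e-01,  1.40743671e-04, -2.58287118e-05,  9.89693352e-01])}
{'time': 0.15, 'joint_positions': array([-0.02260781,  0.33275129, -0.06474396,  1.46073919,  0.02159359,
        1.34986762, -0.08848922]), 'joint_vel': array([-0.00113923, -0.00321002, -0.00086868, -0.00286648, -0.00126695,
        0.00031514,  0.00056302]), 'joint_torque': array([ 1.82067095e-03, -6.23630190e+01,  2.54254905e-02, -3.90143681e+01,
       -6.11935230e-02,  3.71907104e-02, -1.53469024e-06]), 'ee_pos': array([6.24692609e-01, 3.37338080e-05, 1.97325854e-01]), 'eef_rot': array([ 7.07080000e-01,  7.07133358e-01, -3.86582063e-04, -3.70154064e-04]), 'ft_force': array([ 0.17811445,  0.12200661, -1.07809685]), 'torque': array([0.03639902, 0.00069544, 0.01553209]), 'grip_force': 0.0, 'width': 0.08721244487902861}
```

View pics/a.png

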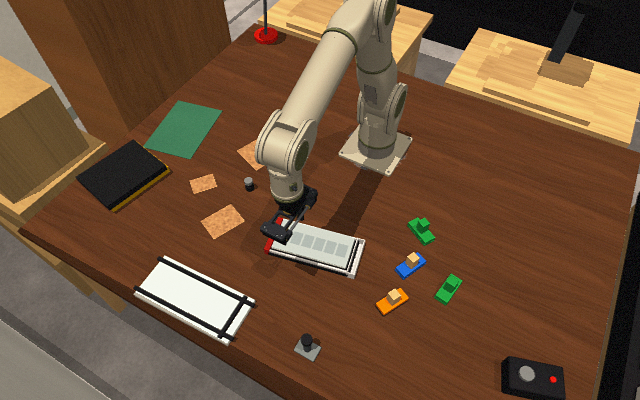

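View pics/b.png

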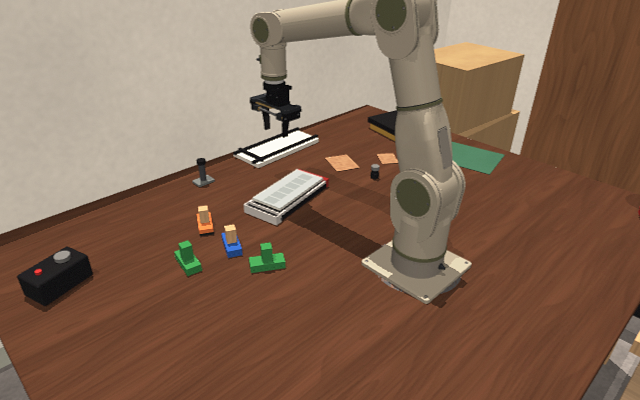

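Scene picture: blocks are blue (411,264), orange (393,300), green (421,230) and green (449,289); the blue one with the pale handle is meant. The printer is at (315,245), with its red end at the left. Cork mats are at (223,221), (203,184) and (252,153, partly hidden). I'll enlarge these to confirm.

Run:
```python
import cv2
a=cv2.imread("pics/a.png")
c=lambda x0,y0,x1,y1,k,f:cv2.imwrite("pics/"+f,cv2.resize(a[y0:y1,x0:x1],None,fx=k,fy=k,interpolation=cv2.INTER_CUBIC))
c(255,200,455,320,4,"d.png")
c(180,130,300,250,5,"e.png")
```

```text
(no output)
```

View pics/d.png

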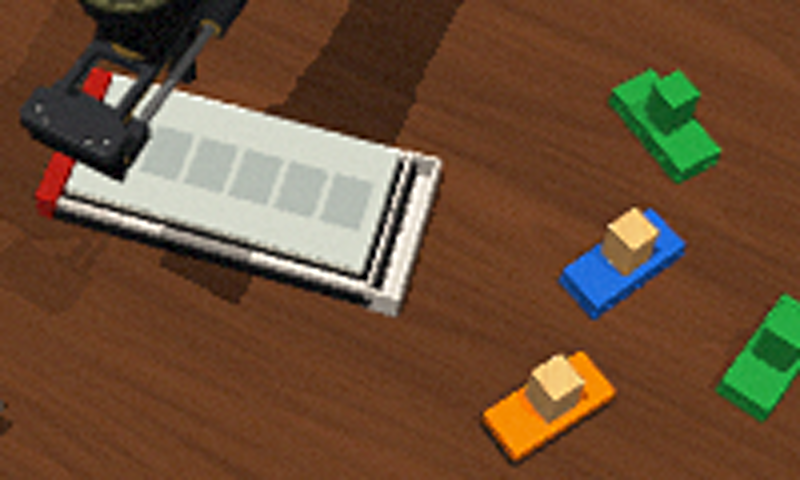

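View pics/e.png

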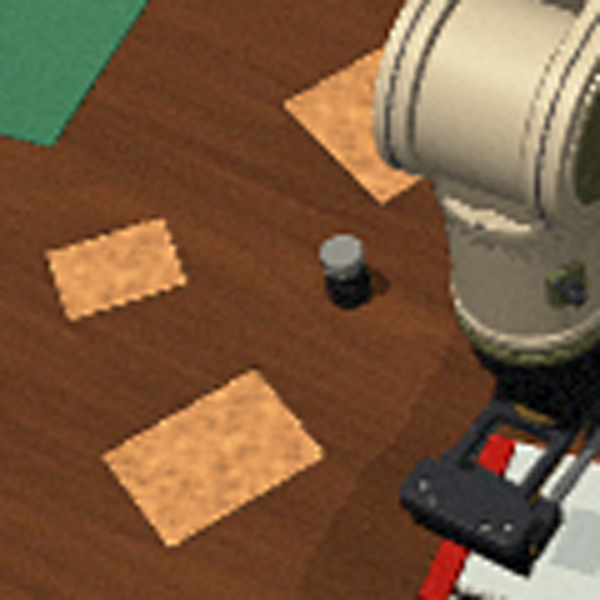

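View pics/c.png

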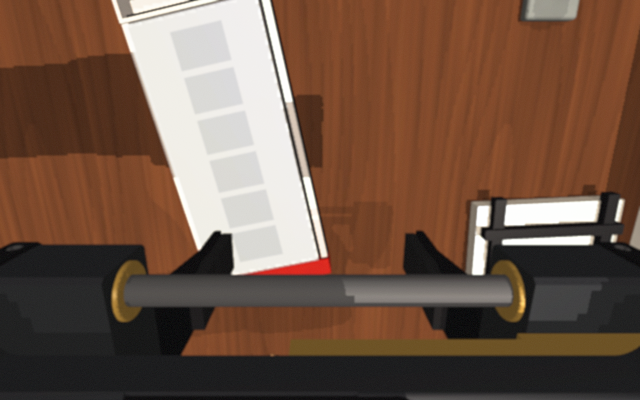

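Run:
```python
from h import *
I=info("scene"); np.set_printoptions(precision=4,suppress=True)
def P(X,Y,k,x0,y0,z): return pix2w("scene",(X+.5)/k-.5+x0,(Y+.5)/k-.5+y0,z,I)[:2]
def show(t,pts,k,x0,y0,z):
    q=np.array([P(*p,k,x0,y0,z) for p in pts]); d=np.roll(q,-1,0)-q
    print(t,"ctr",q.mean(0),"len",np.linalg.norm(d,axis=1),"ang",np.degrees(np.arctan2(d[:,1],d[:,0])));print(q)
D=(4,255,200);E=(5,180,130)
show("handle",[(632,208),(657,228),(630,249),(605,229)],*D,.072)
show("slabtop",[(652,210),(685,242),(594,303),(562,270)],*D,.024)
show("orange handle",[(560,354),(584,374),(556,396),(530,372)],*D,.072)
show("glass",[(403,157),(362,275),(68,197),(112,76)],*D,.046)
show("matA",[(255,370),(323,455),(172,546),(103,460)],*E,.004)
show("matB",[(47,255),(165,219),(186,282),(70,320)],*E,.004)
show("matC",[(284,103),(380,203)],*E,.004)
show("can",[(342,243)],*E,.052)
I=info("wrist"); 
show("glass_w",[(263,0),(326,260),(231,274),(128,22)],1,0,0,.046) if 0 else print([pix2w("wrist",u,v,.046,I)[:2] for u,v in [(263,0),(322,259),(128,22),(205,262),(258,245),(200,45)]])
```

```text
handle ctr [0.4411 0.3369] len [0.0259 0.0308 0.0258 0.031 ] ang [  73.5672  -22.003  -105.9148  158.3618]
[[0.4231 0.3302]
 [0.4304 0.355 ]
 [0.459  0.3435]
 [0.4519 0.3187]]
slabtop ctr [0.4397 0.3381] len [0.0389 0.0996 0.0382 0.0995] ang [  67.1759  -25.993  -112.9845  154.3538]
[[0.3873 0.3419]
 [0.4024 0.3777]
 [0.4919 0.334 ]
 [0.477  0.2988]]
orange handle ctr [0.5871 0.3373] len [0.0238 0.0295 0.0269 0.0288] ang [  74.6893  -22.547  -108.0084  151.0398]
[[0.5709 0.3321]
 [0.5772 0.355 ]
 [0.6044 0.3437]
 [0.5961 0.3182]]
glass ctr [0.5418 0.0224] len [0.1187 0.2557 0.1264 0.2661] ang [  10.6681  -77.2499 -164.5487  101.1072]
[[ 0.4565  0.1391]
 [ 0.5732  0.1611]
 [ 0.6296 -0.0883]
 [ 0.5078 -0.122 ]]
matA ctr [ 0.6012 -0.3257] len [0.0964 0.1254 0.0949 0.129 ] ang [  67.0028  -22.6155 -110.8459  158.0398]
[[ 0.5235 -0.3459]
 [ 0.5612 -0.2572]
 [ 0.6769 -0.3054]
 [ 0.6431 -0.3941]]
matB ctr [ 0.4972 -0.4967] len [0.0938 0.0679 0.0909 0.0696] ang [ 142.0187   51.336   -36.9028 -126.2214]
[[ 0.5133 -0.5529]
 [ 0.4393 -0.4952]
 [ 0.4817 -0.4422]
 [ 0.5544 -0.4967]]
matC ctr [ 0.3181 -0.4215] len [0.1386 0.1386] ang [  68.8765 -111.1235]
[[ 0.2932 -0.4862]
 [ 0.3431 -0.3569]]
can ctr [ 0.4202 -0.331 ] len [0.] ang [0.]
[[ 0.4202 -0.331 ]]
[array([0.5765, 0.1519]), array([ 0.6285, -0.0962]), array([0.4567, 0.1346]), array([ 0.503 , -0.0997]), array([ 0.5608, -0.0798]), array([0.5184, 0.1158])]
```

Mat A at (223,221) measures about 130 x 97 mm, so it is the middle one. Mat B is about 92 x 68 mm, and mat C is larger, with one visible side of 139 mm or more. The crop confirms the blue block with the pale handle, near (0.440, 0.337), with its long side at about -24°. The glass axis is at about 102°. I'll move above the block and turn the fingers to close along its short side.

>>> arm_command(
  moves=[3.37,-1.84,0,0,3.37,-1.84,0,0,3.37,-1.84,0,0,3.37,-1.84,0,0,3.37,-1.84,0,0,3.37,-1.84,0,0,3.37,-1.84,0,0,3.37,-1.84,0,0,3.37,-1.84,0,0,3.37,-1.84,0,0,0,0,0,-6,0,0,0,-6],
  fingers=100,
)

```text
time: 1.15
ee_pos: [0.4389, 0.3397, 0.1978]
eef_rot: [0.626, 0.78, -0.0, -0.0]
ft_force: [0.7, -1.7, -0.0]
width: 0.0872
grip_force: 0.0
```

>>> arm_command(
  moves=[0,0,0,-6,0,0,0,-6,0,0,0,-6,0,0,0,-6,0,0,0,-6,0,0,0,-6,0,0,0,-6,0,0,0,-6,0,0,0,-6,0,0,0,0,0,0,0,0],
)

```text
time: 2.07
ee_pos: [0.441, 0.3369, 0.1977]
eef_rot: [0.21, 0.978, -0.0, -0.0]
ft_force: [-0.2, 0.2, 0.9]
width: 0.0872
grip_force: 0.0
```

Run:
```python
from h import *
s=r.read_state();print(s["time"],s["ee_pos"],R.from_quat(s["eef_rot"]).as_matrix().round(4),s["joint_positions"])
import pickle; pickle.dump(info("wrist"),open("w1.pkl","wb"))
p=snap("wrist","f.png"); a=snap("scene","g.png")
cv2.imwrite("pics/h.png",cv2.resize(a[190:310,190:390,::-1],None,fx=4,fy=4,interpolation=cv2.INTER_CUBIC))
```

```text
2.0667 [0.44095372 0.33685707 0.19774416] [[-9.122e-01  4.098e-01 -3.000e-04]
 [ 4.098e-01  9.122e-01 -2.000e-04]
 [ 2.000e-04 -3.000e-04 -1.000e+00]] [-0.36425676  0.20758189 -0.42400555  1.63146866  0.08752345  1.32175305
  0.34673054]
```

View pics/f.png

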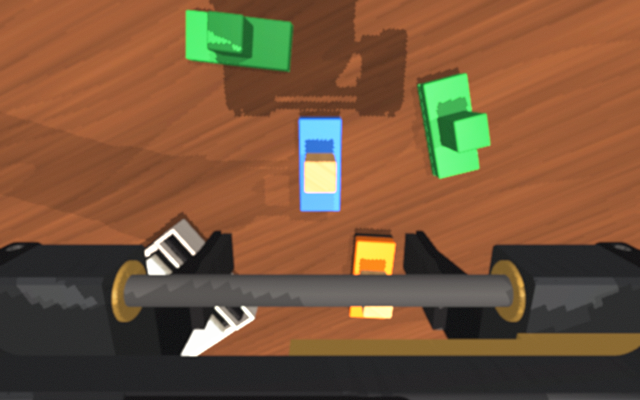

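View pics/h.png

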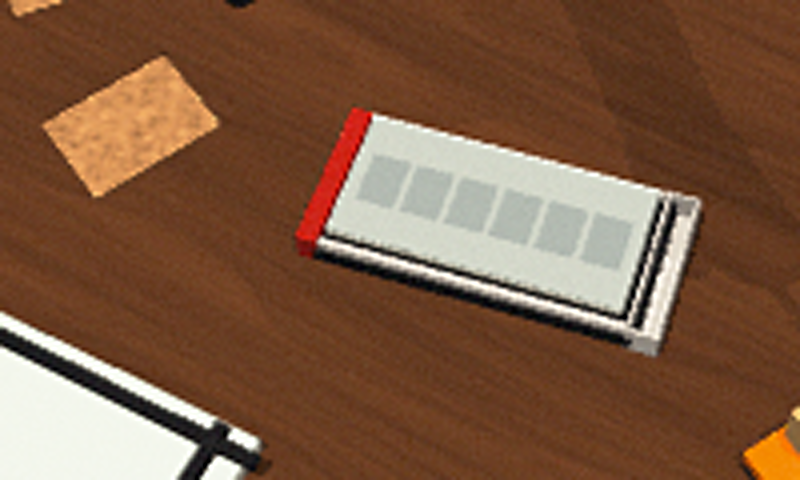

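Wrist picture: the blue slab spans (299–342, 118–211) and is parallel to the tool axes. Its handle top is centred near (320,178). Scene crop: the glass corners are (372,116), (660,190), (627,314) and (322,236); the mat is on the left.

Run:
```python
from h import *
import pickle
np.set_printoptions(precision=4,suppress=True)
W=pickle.load(open("w1.pkl","rb"))
print("handle",np.mean([pix2w("wrist",u,v,.072,W) for u,v in[(304.5,162.5),(336.5,162.5),(337,193),(304.5,193)]],0))
print("slab",np.mean([pix2w("wrist",u,v,.024,W) for u,v in[(299.5,118),(341.5,118),(340.5,211),(299,211)]],0))
I=info("scene")
P=lambda X,Y,z:pix2w("scene",(X+.5)/4-.5+190,(Y+.5)/4-.5+190,z,I)[:2]
q=np.array([P(*p,.046) for p in[(372,116),(660,190),(627,314),(322,236)]]);d=np.roll(q,-1,0)-q
print(q.mean(0),np.linalg.norm(d,axis=1),np.degrees(np.arctan2(d[:,1],d[:,0])));print(q)
f=[P(384,181,.046),P(607,241,.046)];print(f,np.degrees(np.arctan2(*(f[1]-f[0])[::-1])))
q=np.array([P(*p,.004) for p in[(165,55),(219,122),(97,197),(43,125)]]);print("mat",q.mean(0),q)
```

```text
handle [0.4405 0.3376 0.072 ]
slab [0.4397 0.3377 0.024 ]
[0.5402 0.0206] [0.2618 0.1227 0.2646 0.1268] [ 102.4038   14.4001  -76.6895 -166.9001]
[[ 0.5078 -0.122 ]
 [ 0.4515  0.1337]
 [ 0.5703  0.1642]
 [ 0.6313 -0.0933]]
[array([ 0.5596, -0.0768]), array([0.5179, 0.1178])] 102.07956670419946
mat [ 0.5998 -0.3262] [[ 0.5222 -0.3456]
 [ 0.5592 -0.2578]
 [ 0.6774 -0.3056]
 [ 0.6403 -0.3956]]
```

>>> arm_command(
  moves=[0.1,0,3,0,0,0,3,0,0,0,3,0,0,0,3,0,0,0,2,0,0,0,1.5,0,0,0,1,0,0,0,0.3,0,0,0,0,0],
)

```text
time: 2.92
ee_pos: [0.44, 0.3373, 0.0297]
eef_rot: [0.208, 0.978, -0.0, -0.0]
ft_force: [-0.4, 1.1, -0.6]
width: 0.0867
grip_force: 0.0
```

>>> arm_command(
  moves=[0,0,0,0,0,0,0,0,0,0,0,0,0,0,0,0,0,0,0,0,0,0,0,0,0,0,0,0,0,0,0,0],
  fingers=0,
  squeeze=40,
)

```text
time: 3.58
ee_pos: [0.4401, 0.3374, 0.03]
eef_rot: [0.208, 0.978, 0.0, 0.0]
ft_force: [-0.2, 0.6, 0.3]
width: 0.0419
grip_force: 0.0
```

>>> arm_command(
  moves=[0,0,0,0,0,0,0,0,0,0,0,0,0,0,0,0,0,0,0,0,0,0,0,0],
)

```text
time: 4.08
ee_pos: [0.4401, 0.3375, 0.0299]
eef_rot: [0.208, 0.978, 0.0, 0.0]
ft_force: [0.5, 1.9, -1.8]
width: 0.0295
grip_force: 39.9
```

>>> arm_command(
  moves=[0,0,-2,0,0,0,-3,0,0,0,-3,0,0,0,-3,0,0,0,0,-6.1,0,0,0,-6.1,0,0,0,-6.1,0,0,0,-6.1,0,0,0,-6.1,0,0,0,-6.1,0,0,0,0,0,0,0,0],
)

```text
time: 5.08
ee_pos: [0.4399, 0.3371, 0.1397]
eef_rot: [-0.108, 0.994, -0.0, -0.0]
ft_force: [0.2, 0.3, -1.0]
width: 0.03
grip_force: 39.9
```

```bash
cat > st.py <<'E'
from h import *
np.set_printoptions(precision=4,suppress=True)
s=r.read_state();M=R.from_quat(s["eef_rot"]).as_matrix();p=s["ee_pos"]
print(s["time"],p,s["width"],s["grip_force"],s["ft_force"]);print(M, "yaw x",np.degrees(np.arctan2(M[1,0],M[0,0])))
a=np.radians(102.4);d=np.array([np.cos(a),np.sin(a)]);c=np.array([.540,.0206])
for t,g in(("start",c-.112*d),("end",c+.114*d),("mat",np.array([.600,-.326]))):
    e=np.append(g-p[:2],0); print(t,g,"tool cm",M.T@e*100)
E
python3 st.py
```

```text
5.0833 [0.4399 0.3371 0.1397] 0.02999573883250816 39.88995909690857 [ 0.1596  0.2883 -0.9667]
[[-0.9767 -0.2148 -0.0005]
 [-0.2148  0.9767 -0.0004]
 [ 0.0005 -0.0003 -1.    ]] yaw x -167.59645203522263
start [ 0.5641 -0.0888] tool cm [ -2.9724 -44.2644   0.0116]
end [0.5155 0.1319] tool cm [ -2.9738 -21.6644   0.0049]
mat [ 0.6   -0.326] tool cm [ -1.3882 -68.2042   0.0196]
```

>>> arm_command(
  moves=[-0.25,-3.7,0,0,-0.25,-3.7,0,0,-0.25,-3.7,0,0,-0.25,-3.7,0,0,-0.25,-3.7,0,0,-0.25,-3.7,0,0,-0.25,-3.7,0,0,-0.25,-3.7,0,0,-0.25,-3.7,0,0,-0.25,-3.7,0,0,-0.25,-3.7,0,0,-0.25,-3.6,0,0],
)

```text
time: 6.08
ee_pos: [0.5661, -0.0904, 0.14]
eef_rot: [-0.108, 0.994, -0.0, 0.0]
ft_force: [0.7, 1.3, -2.4]
width: 0.0296
grip_force: 39.9
```

>>> arm_command(
  moves=[0,0,2,0,0,0,2,0,0,0,1,0,0,0,0.5,0,0,0,0.2,0,0,0,0,0,0,0,0,0],
)

```text
time: 6.67
ee_pos: [0.5667, -0.088, 0.084]
eef_rot: [-0.11, 0.994, -0.0, 0.001]
ft_force: [-0.2, -0.3, -1.9]
width: 0.0295
grip_force: 39.9
```

```bash
python3 st.py
python3 - <<'E'
from h import *
p=snap("scene","i.png");q=snap("side","j.png")
A=cv2.resize(p[190:290,220:380],None,fx=5,fy=3.0*5/3,interpolation=cv2.INTER_CUBIC)
cv2.imwrite("pics/k.png",A[:,:,::-1])
E
```

```text
6.6667 [ 0.5667 -0.088   0.084 ] 0.029525812577689593 39.8906672000885 [-0.1754 -0.3497 -1.9413]
[[-0.9759 -0.2182  0.0015]
 [-0.2182  0.9759 -0.0001]
 [-0.0014 -0.0005 -1.    ]] yaw x -167.39752673365618
start [ 0.5641 -0.0888] tool cm [ 0.2711 -0.0174 -0.0004]
end [0.5155 0.1319] tool cm [ 0.1912 22.5825 -0.0107]
mat [ 0.6   -0.326] tool cm [  1.9384 -23.9515   0.0083]
```

View pics/k.png

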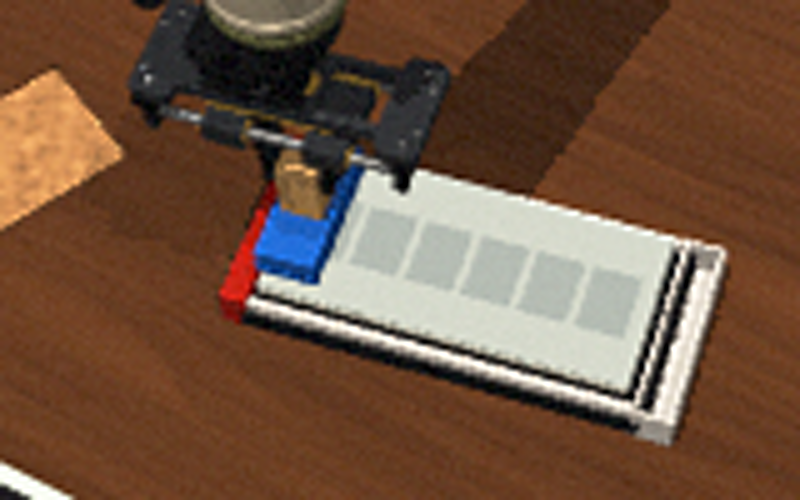

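The block is over the red end, square to the glass. I'll let it settle and trim sideways.

>>> arm_command(
  moves=[0.2,0,0,0,0,0,0,0,0,0,0,0,0,0,0,0],
)

```text
time: 7.1
ee_pos: [0.5641, -0.0888, 0.0832]
eef_rot: [-0.11, 0.994, -0.0, 0.0]
ft_force: [0.6, 0.3, -2.1]
width: 0.0297
grip_force: 39.9
```

```bash
python3 st.py
```

```text
7.1 [ 0.5641 -0.0888  0.0832] 0.029741640892297243 39.890581369400024 [ 0.6125  0.258  -2.1348]
[[-0.9759 -0.218   0.0004]
 [-0.218   0.9759 -0.    ]
 [-0.0004 -0.0001 -1.    ]] yaw x -167.40550461109927
start [ 0.5641 -0.0888] tool cm [ 0.0084  0.0063 -0.    ]
end [0.5155 0.1319] tool cm [-0.0683 22.6062 -0.0023]
mat [ 0.6   -0.326] tool cm [  1.6723 -23.9281   0.0018]
```

>>> arm_command(
  moves=[0,0,0.4,0,0,0,0.3,0,0,0,0.1,0,0,0,0.1,0,0,0,0.1,0,0,0,0.1,0,0,0,0.1,0,0,0,0,0,0,0,0,0,0,0,0,0],
)

```text
time: 7.93
ee_pos: [0.5642, -0.0887, 0.0713]
eef_rot: [-0.11, 0.994, -0.0, 0.0]
ft_force: [-2.8, -0.1, 6.0]
width: 0.0299
grip_force: 39.9
```

>>> arm_command(
  moves=[0,0.4,0,0,0,0.7,0,0,0,0.7,0,0,0,0.7,0,0,0,0.7,0,0,0,0.7,0,0,0,0.7,0,0,0,0.7,0,0],
)

```text
time: 8.6
ee_pos: [0.5528, -0.0371, 0.0713]
eef_rot: [-0.11, 0.994, -0.0, 0.001]
ft_force: [1.2, -4.8, 6.2]
width: 0.0297
grip_force: 39.8
```

```bash
python3 st.py
```

```text
8.6 [ 0.5528 -0.0371  0.0713] 0.02970351147454976 39.84610140323639 [ 1.1575 -4.7761  6.1672]
[[-0.976  -0.218   0.0012]
 [-0.218   0.976  -0.0008]
 [-0.001  -0.0011 -1.    ]] yaw x -167.40887473438562
start [ 0.5641 -0.0888] tool cm [ 0.0326 -5.2934  0.0056]
end [0.5155 0.1319] tool cm [-0.0428 17.3065 -0.0184]
mat [ 0.6   -0.326] tool cm [  1.6951 -29.2278   0.0294]
```

Force is steady, so I'll carry on. About 17.3 cm remains.

>>> arm_command(
  moves=[0,0.7,0,0,0,0.7,0,0,0,0.7,0,0,0,0.7,0,0,-0.02,0.7,0,0,0,0.7,0,0,0,0.7,0,0,0,0.7,0,0,0,0.7,0,0,0,0.7,0,0,0,0.7,0,0,0,0.7,0,0],
)

```text
time: 9.6
ee_pos: [0.5344, 0.045, 0.0712]
eef_rot: [-0.11, 0.994, -0.0, 0.0]
ft_force: [1.1, -5.0, 5.4]
width: 0.0297
grip_force: 39.8
```

```bash
python3 st.py
```

```text
9.6 [0.5344 0.045  0.0712] 0.029686416064304184 39.84569013118744 [ 1.0964 -5.0355  5.3502]
[[-0.9759 -0.2181  0.0007]
 [-0.2181  0.9759 -0.0008]
 [-0.0005 -0.001  -1.    ]] yaw x -167.40429275804846
start [ 0.5641 -0.0888] tool cm [  0.0274 -13.6993   0.0132]
end [0.5155 0.1319] tool cm [-0.0498  8.9006 -0.0085]
mat [ 0.6   -0.326] tool cm [  1.6919 -37.6336   0.0353]
```

>>> arm_command(
  moves=[0,0.8,0,0,-0.02,0.8,0,0,0,0.8,0,0,0,0.8,0,0,0,0.8,0,0,0,0.8,0,0,0,0.8,0,0,0,0.8,0,0,0,0.8,0,0,0,0.8,0,0,0,0.7,0,0,0,0,0,0],
)

```text
time: 10.6
ee_pos: [0.515, 0.1315, 0.0711]
eef_rot: [-0.111, 0.994, 0.0, 0.0]
ft_force: [-0.9, 0.4, 5.3]
width: 0.0295
grip_force: 39.9
```

```bash
python3 st.py
```

```text
10.6 [0.515  0.1315 0.0711] 0.029519857996913555 39.89896595478058 [-0.9159  0.3976  5.3446]
[[-0.9755 -0.22    0.0001]
 [-0.22    0.9755  0.0002]
 [-0.0001  0.0002 -1.    ]] yaw x -167.29273220729183
start [ 0.5641 -0.0888] tool cm [  0.0656 -22.5705  -0.0037]
end [0.5155 0.1319] tool cm [-0.0556  0.0292  0.    ]
mat [ 0.6   -0.326] tool cm [  1.7766 -46.5015  -0.0079]
```

>>> arm_command(
  moves=[0,0,-1,0,0,0,-2,0,0,0,-3,0,0,0,-2,0,0,0,0,0],
)

```text
time: 11.02
ee_pos: [0.5168, 0.1314, 0.1552]
eef_rot: [-0.11, 0.994, 0.001, 0.002]
ft_force: [0.6, 0.5, -2.4]
width: 0.03
grip_force: 39.9
```

>>> arm_command(
  moves=[0.15,-3.9,0,0,0.15,-3.9,0,0,0.15,-3.9,0,0,0.15,-3.9,0,0,0.15,-3.9,0,0,0.15,-3.9,0,0,0.15,-3.9,0,0,0.15,-3.9,0,0,0.15,-3.9,0,0,0.15,-3.9,0,0,0.15,-3.9,0,0,0.15,-3.6,0,0],
)

```text
time: 12.02
ee_pos: [0.5989, -0.3291, 0.1495]
eef_rot: [-0.11, 0.994, 0.001, -0.001]
ft_force: [0.7, -0.1, -2.6]
width: 0.0292
grip_force: 39.9
```

>>> arm_command(
  moves=[0,0,0,5.8,0,0,0,5.8,0,0,0,5.8,0,0,0,5.8,0,0,0,5.8,0,0,0,5.8,0,0,0,0,0,0,0,0,0,0,0,0,0,0,0,0],
)

```text
time: 12.85
ee_pos: [0.5994, -0.3275, 0.1506]
eef_rot: [0.191, 0.982, 0.0, -0.0]
ft_force: [0.1, 0.2, -1.5]
width: 0.0299
grip_force: 39.9
```

```bash
python3 st.py
```

```text
12.85 [ 0.5994 -0.3275  0.1506] 0.029853544121208365 39.89044725894928 [ 0.0694  0.2338 -1.5409]
[[-0.9269  0.3754 -0.0004]
 [ 0.3754  0.9269  0.0006]
 [ 0.0006  0.0004 -1.    ]] yaw x 157.9497029516712
start [ 0.5641 -0.0888] tool cm [12.2347 20.7989  0.0152]
end [0.5155 0.1319] tool cm [25.0193 39.4353  0.0299]
mat [ 0.6   -0.326] tool cm [-0.0028  0.1624  0.0001]
```

>>> arm_command(
  moves=[0,0.15,3,0,0,0,3,0,0,0,2.5,0,0,0,1.5,0,0,0,1,0,0,0,0.4,0,0,0,0.1,0,0,0,0.1,0,0,0,0.05,0,0,0,0,0,0,0,0,0,0,0,0,0],
)

```text
time: 13.85
ee_pos: [0.6004, -0.3266, 0.0351]
eef_rot: [0.192, 0.981, -0.0, 0.0]
ft_force: [-1.1, -0.3, -2.9]
width: 0.0296
grip_force: 39.9
```

>>> arm_command(
  moves=[0,0,0.05,0,0,0,0.05,0,0,0,0.03,0,0,0,0,0,0,0,0,0],
)

```text
time: 14.27
ee_pos: [0.6003, -0.3265, 0.034]
eef_rot: [0.192, 0.981, -0.0, 0.0]
ft_force: [-2.1, 1.5, 5.6]
width: 0.0297
grip_force: 39.9
```

Contact. I'll release and go up.

>>> arm_command(
  moves=[0,0,0,0,0,0,0,0,0,0,0,0,0,0,0,0,0,0,0,0,0,0,0,0,0,0,0,0,0,0,0,0,0,0,0,0,0,0,0,0],
  fingers=100,
)

```text
time: 15.1
ee_pos: [0.6001, -0.3265, 0.0332]
eef_rot: [0.193, 0.981, 0.0, 0.0]
ft_force: [0.9, -0.1, -1.2]
width: 0.0847
grip_force: 0.0
```

>>> arm_command(
  moves=[0,0,-0.5,0,0,0,-2,0,0,0,-3,0,0,0,-3,0,0,0,-3,0,0,0,-3,0,0,0,-2,0,0,0,0,0,0,0,0,0],
)

```text
time: 15.85
ee_pos: [0.6006, -0.3268, 0.1999]
eef_rot: [0.193, 0.981, -0.0, 0.001]
ft_force: [0.2, -0.0, -0.8]
width: 0.0872
grip_force: 0.0
```

```bash
python3 st.py|head -1
python3 - <<'E'
from h import *
p=snap("scene","l.png");q=snap("side","m.png");w=snap("wrist","n.png")
A=cv2.resize(p[170:270,170:330],None,fx=3.5,fy=3.5);B=cv2.resize(q[130:210,300:460],None,fx=3,fy=3)
B=cv2.copyMakeBorder(B,0,0,0,A.shape[1]-B.shape[1],cv2.BORDER_CONSTANT)
cv2.imwrite("pics/o.png",np.vstack([A,B])[:600,:,::-1])
E
```

```text
15.85 [ 0.6006 -0.3268  0.1999] 0.08720608110024627 0.0 [ 0.1532 -0.0398 -0.7525]
```

View pics/o.png

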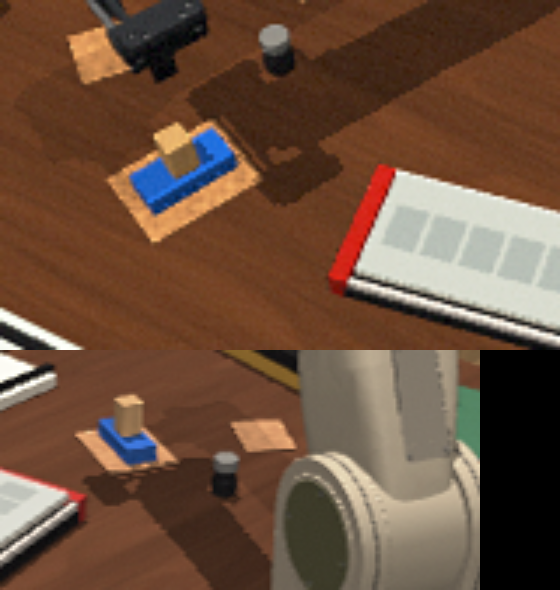

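View pics/n.png

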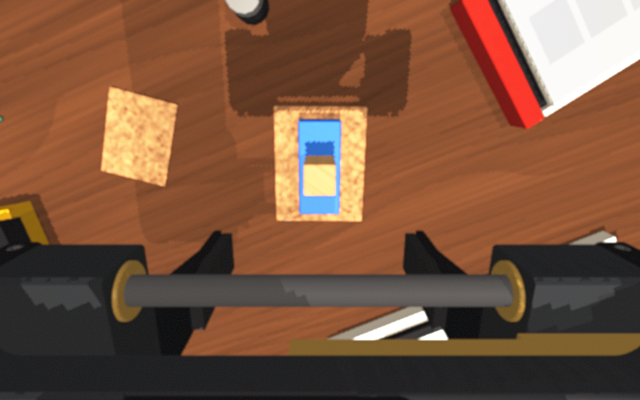

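The block stands upright and centred on the mat: the slab spans (299–341, 119–214) and the mat (274–366, 106–221). The can has not been moved and the gripper is clear.

```bash
python3 -c "
from bench import r
print(r.close_job())"
```

```text
the job is handed in; nothing more can be done
None
```

I wiped the glass along its middle from the red end to the gutter with the blue velvet block, keeping it sunk about 5 mm. The block now stands upright in the middle of the middle-sized cork mat, and the job was handed in at about 16 s.

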